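# Run the oiled print-bed slide and brake it at the mark by its spring buffer

## Robot

A 7-joint arm with a two-finger parallel gripper is mounted at the origin on the work surface. World frame = base frame: x ahead of the robot, y to its left, z up, the work surface at z = 0. Lengths are in mm, angles in degrees, forces in N, time in s.
With the tool pointing down it reaches from about 400 to 850 mm from the base axis. Payload 4.5 kg.
Tool frame: the origin (TCP) lies where the fingers leave the gripper's body, on its centre line; the fingertips stand 64 mm ahead of it and the grasp point (between the pads) lies 45 mm ahead of it; z points along the fingers, y is the line along which they close (so a half turn about z gives the same grasp; the last joint's range is limited). The gripper opens to 88 mm and grips with 3 to 60 N. Pads are 18 mm wide; open, the fingers measure 123 mm over their backs; the gripper's body (75 mm by 187 mm) begins 45 mm behind the grasp point.
Start: joints at [68.457, 39.483, -11.15, 89.685, 9.013, 51.709, -12.324], TCP at [249.044, -573.258, 302.743] pointing down, gripper open.
Joint ranges: [-172.22, 172.22], [-26.19, 119.32], [-84.43, 86.54], [7.71, 146.69], [-57.33, 237.33], [2.42, 119.75], [-152.13, 152.13]. Speed limits (degrees/s): [147.25, 147.25, 180, 180, 180, 180, 180].

## Interface

Orientations are given as [roll, pitch, yaw] about the fixed x, y, z axes, in that order (R = Rz(yaw) Ry(pitch) Rx(roll)).
In Python, from station import env gives the robot as it stands. Calls block until the motion is done:
- env.move_ptp(position, orientation): joint-space move of the TCP to a pose.
- env.move_straight(position, v=150, rotation=None, guard=None): straight line of the TCP; rotation=None keeps the orientation; v is the mean speed in mm/s. With guard (N) it stops when the force on the tool has changed by that much, and returns True; else False.
- env.set_joints(angles): joint-space move.
- env.grip(opening): opening from 0.0 (shut) to 1.0 (fully open); the grip force is fixed at half the most; returns when the fingers have stopped.
- env.pause(seconds).
- env.solve_ik(position, orientation): joint angles nearest the present ones, or None.
- env.state(): the state.
- env.read_camera(name): name is "side" or "top"; returns a dict with "pixels" (480x640x3 uint8, red, green, blue), "intrinsics" (3x3 intrinsics, pixels), "extrinsics" (4x4, takes a point from world to camera coordinates). Camera axes: x right, y down, z forward; pixel columns grow to the right and rows downward; lengths in mm; the calibration is good to about 2 mm. A picture is of the moment at which its call begins. There is no depth.
A pose or a line that the arm cannot do raises env.IKError and nothing moves.
- env.finish_job(): hands the job in; it is judged then, once.
The state is a dict: "time_s": time; "joints": joint angles; "qvel": joint speeds; "joint_efforts": joint torques, N m; "position": TCP position; "ee_rot": TCP orientation; "force": force on the tool from outside, world axes, zero at the start; "ft_torque": the same for the moment, N m; "grip_width": opening from 0.0 (shut) to 1.0 (fully open); "gripper_force": force on a finger pad.
Only numpy, scipy, OpenCV 4.12 (cv2) and the standard library are available. Lean on these libraries where they do the work, as an engineer would, in place of code of your own. Each camera call takes 0.05 s, during which the arm holds its last target. There are 200 camera calls.

## Task

The print-bed slide has just been oiled and its drive belt is off, so it glides almost without friction. Push it by the sprung buffer at its rear, towards the stop at the left end of its rail, and let it run at 0.08 m/s or more so that the oil spreads; then catch it by its front buffer and brake it so that it stays at rest for at least three seconds, with nothing touching it and its pointer level with the white tab. Never let the slide hit the stop, never knock it hard, do not touch the print on the bed, and leave the spool, oil bottle and scraper where they are.

Things in the scene. Friction and masses are not known exactly. Their poses are not given: they have to be found in the camera images.
- rail: Fixed linear guide: aluminium base 90 (x) x 720 (y) x 16 mm with a steel rail. Origin: centre of its underside. Its own +y, roughly the robot's left (turned up to 0.15 rad), is the slide's way. On the axis at both ends a grey stop with rubber pad, 36 (x) x 26 mm, top 66 mm above the bench; the buffers pass over the stops.
- carriage: Print-bed slide, about 3 kg (2.4 to 4), moving along the rail's y only; dry drag 0.012 N plus 0.05 N per m/s. Origin on the rail's axis at bench height, mid-slide, axes as the rail's. Bed 104 (x) x 110 (y) mm; at each y end a steel plate up to 114 mm high and, outside it, a spring buffer. Push and brake gently on the buffers' faces only; over 12 N is a hard knock.
- pointer (a point): Tip of the thin dark pointer bar (6 mm wide) sticking out of the slide on the side away from the robot, 100 mm from the rail's axis, 40 mm above the bench; level along y with mid-slide.
- print: Delicate black printed organiser (84 x 78 mm, thin walls, top 100 mm above the bench) stuck to the bed between the end plates. Not to be touched. Origin at the centre of its underside.
- mark: White tab fixed on the bench beside the rail on the side away from the robot, 35 (x) x 30 (y) x 20 mm high, axes as the rail's. Origin at the centre of its underside.
- mark_center (a point): Centre of the white tab's top. The slide is at the mark when the pointer has the same position along the rail as this point; the tab reaches 15 mm to either side along the rail.
- stop_face (a point): Middle of the rubber face of the stop at the rail's +y end, on the rail's axis, 54 mm above the bench. The slide hits it when slide_end has the same position along the rail.
- spool: Black filament spool lying flat, 120 mm across, 56 mm high; bystander. Origin at the centre of its underside.
- oil: Small oil bottle, 44 mm across, 110 mm high; bystander. Origin at the centre of its underside.
- scraper: Print scraper (spatula) lying on the bench between robot and rail; bystander.
- rear_pad (a point): Middle of the outer face of the rear buffer, 97 mm above the bench, 112 mm (rail's -y) from mid-slide when not pressed. Aluminium, 104 wide (x), from 74 to 121 mm above the bench, too wide to grip; its roof reaches back over the end plate. Spring 20 N/m, no preload, hardly damped (it throws the slide back), 45 mm of travel towards mid-slide, then solid; 0.08 kg.
- front_pad (a point): Middle of the outer face of the front buffer, 97 mm above the bench, 112 mm (rail's +y) from mid-slide when not pressed. Otherwise like the rear buffer: spring 20 N/m, 45 mm of travel. From buffer face to buffer face the slide is 224 mm long, 121 mm high.
- slide_end (a point): Outer face of the slide's front end plate, under the front buffer, 55 mm (rail's +y) from mid-slide, 54 mm above the bench: this is what would hit the stop.
Things that resemble listed ones, but are neither listed nor needed, are in the scene too. Several things have the shape of the mark; the one meant has the colours described above.

How it is judged (in metres and radians):
On the way, in this order (a step that is already met when the one before it is completed fails the run):
1. the slide runs towards the stop at 0.07 m/s or more for 0.2 s, before it gets to the mark (linear speed of carriage above 0.07 m/s and y of pointer in the frame of mark_center below -0.015 m), for 0.2 s.
2. the slide stays at rest with its pointer within 15 mm of the middle of the tab, untouched, for 3 s (y of pointer in the frame of mark_center between -0.015 and 0.015 m and linear speed of carriage below 0.01 m/s and contact force between each of the arm, the fingers and carriage below 0.05 N), for 3 s.
At the end, for the whole second after the job is handed in: The slide rests (under 0.01 m/s) untouched with its pointer within 15 mm of the middle of the white tab along the rail, having stayed so for 3 s (y of pointer in the frame of mark_center between -0.015 and 0.015 m and linear speed of carriage below 0.01 m/s).
It fails at once if the slide hits the stop beyond the mark (y of slide_end in the frame of stop_face above -0.004 m).
It fails at once if the slide is pushed or knocked with more than 12 N (contact force between any of the fingers, the arm and carriage above 12 N).
It fails at once if the print is touched (contact force between any of the fingers, the arm and print above 0.3 N).
It fails at once if the spool, the oil bottle or the scraper is moved by more than 30 mm (distance of any of spool, oil, scraper from where it was at the start of the episode above 0.03 m).
It also fails if it takes over 38 s, if anything falls off the work surface, if the arm or the gripper's body presses on something with over 40 N, if the wrist force passes 120 N, or if a joint passes its speed limit or range.

## Working session

There is one attempt and no reset: what is moved stays moved. The work goes in short steps, each a Python script; the robot and the scene stay as the last script left them, time stands still between calls to the robot, and variables do not carry over. Pictures are saved under pics/ and viewed, at most 10 in all, crops included, and the job is handed in when it is done.

```bash
ls; mkdir -p pics; python3 - <<'E'
from station import env
import cv2
for n in("top","side"):
    c=env.read_camera(n); cv2.imwrite(f"pics/{n}0.png",c["pixels"][:,:,::-1]); print(n,c["intrinsics"].tolist(),c["extrinsics"].tolist())
s=env.state();print(s["time_s"],s["ee_rot"],s["force"],s["grip_width"])
E
```

```text
pics
top [[489.20985612396754, 0.0, 319.94167413725614], [0.0, 489.20985612396754, 237.96526763703088], [0.0, 0.0, 1.0]] [[-0.002408644282305134, -0.999960306062387, -0.0085781543666692, 42.53473596030165], [-0.9926287302284631, 0.0034302377407765604, -0.12114634701083983, 512.8282138075858], [0.12117096334415432, 0.008223124020640809, -0.9925975911080938, 1062.7619393899495], [0.0, 0.0, 0.0, 1.0]]
side [[454.77495869019174, 0.0, 324.68477543663556], [0.0, 454.77495869019174, 243.69429877978956], [0.0, 0.0, 1.0]] [[-0.9987510265380063, -0.04991474715297736, -0.002214724798470893, 515.1649154687154], [-0.03316269230911094, 0.6954079549856708, -0.7178495747588476, 66.74361088163296], [0.03737141726092091, -0.7168795534532293, -0.6961947163061556, 1091.430321603025], [0.0, 0.0, 0.0, 1.0]]
0.1 [-1.79908774e+02  6.56552826e-03  2.34861101e+01] [0.0498885  0.04069994 0.88118053] 0.9986540912715599
```

View pics/top0.png

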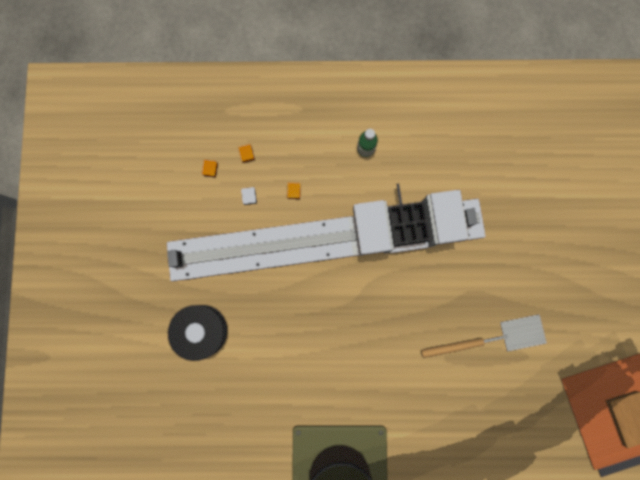

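View pics/side0.png

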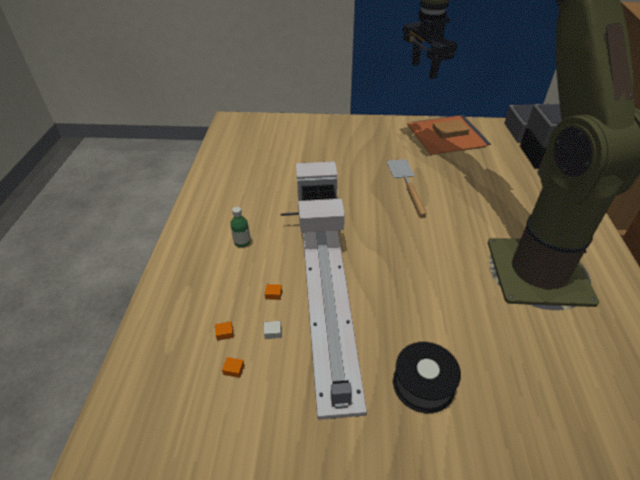

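Top view: rail runs from about (168,260) to (484,220), with the slide's buffers at columns 355–467, the pointer at (399,185) and the white tab at (249,196). The stop is at (175,258). Side view: white tab at (272,329), pointer at (285,213), stop at (341,393). Next I turn these into positions.

```bash
cat > h.py <<'E'
import numpy as np, cv2
def ray(c,uv,z):
    K,E=c["intrinsics"],c["extrinsics"]; K=np.array(K);E=np.array(E)
    R,t=E[:3,:3],E[:3,3]; C=-R.T@t
    d=R.T@np.linalg.inv(K)@np.array([uv[0],uv[1],1.]); return C+d*(z-C[2])/d[2]
def proj(c,P):
    P=np.atleast_2d(P); E=np.array(c["extrinsics"]); q=(E[:3,:3]@P.T).T+E[:3,3]
    q=q@np.array(c["intrinsics"]).T; return q[:,:2]/q[:,2:]
E
python3 - <<'E'
from h import *; from station import env
c=env.read_camera("top"); s=env.read_camera("side"); im=c["pixels"].astype(int); hsv=cv2.cvtColor(c["pixels"],cv2.COLOR_RGB2HSV)
white=((hsv[...,1]<60)&(hsv[...,2]>120)).astype(np.uint8)
# rail edges, free part
cols=np.arange(195,345); lo=[];hi=[]
for u in cols:
    r=np.where(white[205:300,u])[0]+205; hi.append(r.min()-.5); lo.append(r.max()+.5)
L=[]
for e in (hi,lo):
    P=np.array([ray(c,(u,v),16) for u,v in zip(cols,e)])
    f=np.polyfit(P[:,1],P[:,0],1); f=np.polyfit(P[abs(P[:,0]-np.polyval(f,P[:,1]))<3][:,1],P[abs(P[:,0]-np.polyval(f,P[:,1]))<3][:,0],1); L.append(f); print(f)
f=(L[0]+L[1])/2; th=-np.arctan(f[0]); print("theta",th,"axis x at y=0",f[1],"width",(L[0][1]-L[1][1])*np.cos(th))
ex,ey=np.array([np.cos(th),np.sin(th)]),np.array([-np.sin(th),np.cos(th)]); O=np.array([f[1],0])
loc=lambda P:((P[:2]-O)@ex,(P[:2]-O)@ey)
for nm,cam,box,z in(("top",c,(230,180,265,212),20),("side",s,(258,315,290,345),20)):
    h=cv2.cvtColor(cam["pixels"],cv2.COLOR_RGB2HSV); a,b,d,e=box
    m=((h[...,1]<60)&(h[...,2]>(170 if nm=="top" else 150)))[b:e,a:d]; ys,xs=np.where(m)
    print(nm,"tab",m.sum(),np.percentile(xs,[0,100])+a,np.percentile(ys,[0,100])+b,loc(ray(cam,(xs.mean()+a,ys.mean()+b),z)))
# left rail end
e=[]
for v in range(248,275):
    r=np.where(white[v,150:200])[0]; e.append(loc(ray(c,(r.min()+149.5,v),16))[1])
print("rail end +y local",np.percentile(e,[10,50,90]))
np.savez("rail.npz",th=th,O=O)
# pointer profile at z=40, local x 78..97
S=np.arange(-350,350,.5); X=np.arange(78,98,2)
G=np.array([[np.r_[O+x*ex+q*ey,40] for q in S] for x in X]); uv=proj(c,G.reshape(-1,3)).reshape(len(X),len(S),2).astype(np.float32)
pr=cv2.remap(c["pixels"][...,0].copy(),uv[...,0],uv[...,1],cv2.INTER_LINEAR).astype(float).mean(0)
i=pr.argmin(); print("pointer",S[i],pr[i],np.median(pr),pr[i-20:i+21:4])
# stop pad in top: dark pixels near left end
d=(im[240:275,160:190].max(2)<75); ys,xs=np.where(d); print("stop dark",xs.min()+160,xs.max()+160,ys.min()+240,ys.max()+240,"local face",loc(ray(c,(xs.max()+160.5,258),66)),loc(ray(c,(xs.max()+160.5,258),54)))
print(env.state()["time_s"])
big=cv2.resize(c["pixels"][170:290,150:480,::-1],None,fx=2.4,fy=2.4,interpolation=cv2.INTER_CUBIC); cv2.imwrite("pics/crop1.png",big)
E
```

```text
[-1.35977137e-01  5.61756232e+02]
[-1.36516104e-01  4.69416988e+02]
theta 0.13541283257963177 axis x at y=0 515.5866099813 width 91.49394172747807
top tab 186 [241. 254.] [187. 202.] (np.float64(126.44856422356804), np.float64(191.0925615702065))
side tab 182 [264. 279.] [321. 332.] (np.float64(128.1318504145302), np.float64(188.86372594679085))
rail end +y local [387.83586363 388.81689845 389.59023238]
pointer -147.0 91.9 179.4 [181.5 175.4 159.5 131.3 101.4  91.9 104.5 123.8 139.  150.9 162.9]
stop dark 176 182 252 266 local face (np.float64(-3.3877704890336093), np.float64(341.2637183956155)) (np.float64(-1.9466819808379214), np.float64(344.58811231256516))
0.2
```

View pics/crop1.png

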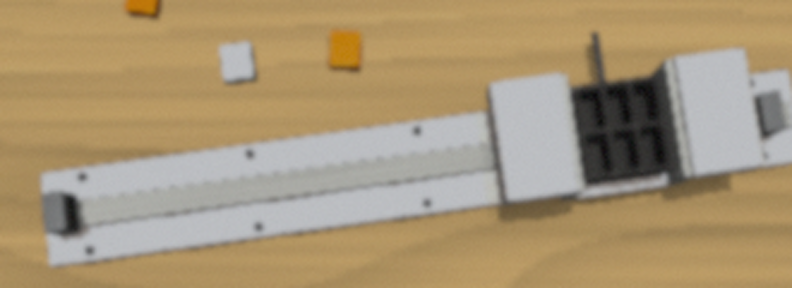

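```bash
cat >> h.py <<'E'
from station import env
_r=np.load("rail.npz"); th=float(_r["th"]); O=_r["O"]
ex,ey=np.array([np.cos(th),np.sin(th)]),np.array([-np.sin(th),np.cos(th)])
ORI=[180,0,float(np.degrees(th))]; MARK=190.
W=lambda s,z:[*(O+s*ey),z]
def tcp():
    return float((np.array(env.state()["position"][:2])-O)@ey)
T=lambda:env.state()["time_s"]
S=np.arange(-260,330,.5); X=np.arange(78,98,2)
G=np.array([[np.r_[O+x*ex+q*ey,40] for q in S] for x in X]).reshape(-1,3); _uv=None
def slide(near=None,win=60,full=False):
    """(time, pointer s, darkness contrast) from the top camera"""
    global _uv
    t=T(); c=env.read_camera("top")
    if _uv is None: _uv=proj(c,G).reshape(len(X),len(S),2).astype(np.float32)
    pr=cv2.remap(c["pixels"][...,0].copy(),_uv[...,0],_uv[...,1],cv2.INTER_LINEAR).astype(float).mean(0)
    k=cv2.blur(pr[None],(61,1))[0]-cv2.blur(pr[None],(15,1))[0]   # narrow dark bar
    if near is not None: k=np.where(abs(S-near)<win,k,-99)
    i=int(k.argmax()); a=k[max(i-8,0):i+9].clip(0); p=float((S[max(i-8,0):i+9]*a).sum()/a.sum())
    return (t,p,float(k[i])) + ((c,) if full else ())
E
python3 - <<'E'
from h import *
t=T();env.grip(0.0);print("grip",T()-t);t=T()
env.move_ptp(W(-305,205),ORI);print("ptp",T()-t,env.state()["joints"]);print(slide())
r=slide(full=True);cv2.imwrite("pics/rear.png",r[3]["pixels"][:,:,::-1])
t=T();env.move_straight(W(250,205),v=700);print("transit",T()-t)
t=T();env.move_straight(W(250,160),v=250);print("down",T()-t)
for d,v in((5,50),(10,50),(3,100),(20,200)):
    t=T();a=tcp();env.move_straight(W(a+d,160),v=v);print(d,v,T()-t,tcp()-a, env.state()["position"][2])
r=slide(full=True);print(r[:3]);cv2.imwrite("pics/front.png",r[3]["pixels"][:,:,::-1]);print(env.state()["grip_width"],T())
E
```

```text
grip 1.3
ptp 1.5583 [ 26.52855045  46.82728992  -3.75749418  93.21262771   4.39083543
  40.08367175 -61.78356118]
(3.0583, -146.86341357676864, 49.55442622950814)
transit 1.3084000000000002
down 0.3332999999999995
5 50 0.25 5.1925077568226925 161.21810374190008
10 50 0.35000000000000053 10.84394051664259 160.11307467237782
3 100 0.25 3.2950667688984936 159.94457062593168
20 200 0.25 21.129281137108535 159.9050075684705
(5.9, -146.8713860113167, 52.791256830601014)
0.0045344419532250295 5.95
```

View pics/front.png

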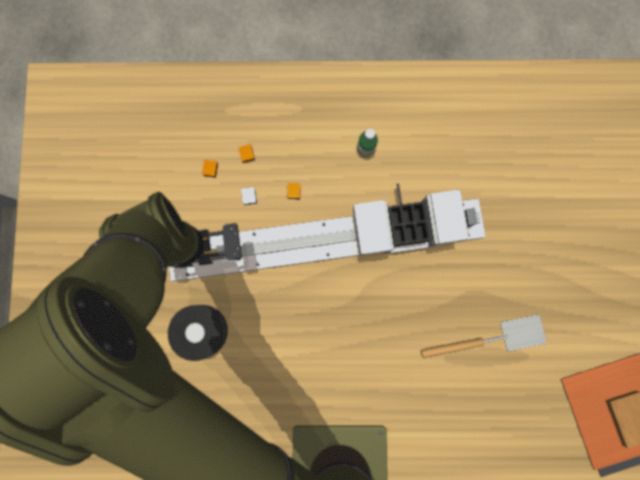

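```bash
cat > ctl.py <<'E'
import numpy as np
K=20.;HALF=112.;LAM=1.3
def roll(p,v,m,f0,f1,t0,tau,t1,dt=.01):
    """slide p,v (mm) for t1 s; finger face f0 until t0, linear to f1 in tau, then held"""
    f0,f1=np.asarray(f0,float),np.asarray(f1,float); p=p+0*f1; v=v+0*f1; f=f0
    for i in range(int(round(t1/dt))):
        f=f0+(f1-f0)*np.clip((i*dt-t0)/tau,0,1)
        F=K*np.maximum(p+HALF-f,0)                      # mN
        v=v-(F+np.sign(v)*12+.05*v)/m*dt; p=p+v*dt
    return p,v,np.maximum(p+HALF-f,0)
def choose(p,v,m,f,target):
    """finger target for the next cycle (0.05 image + move 0.15 + settle 0.15)"""
    g=np.arange(f-15,f+50,.5)
    pe,ve,ce=roll(p,v,m,f,g,.05,.2,.4)
    J=(ve-LAM*(target-pe))**2+.04*(K*ce/m-LAM*ve)**2+1e6*(ce>38)
    return float(g[J.argmin()])
if __name__=="__main__":
    rng=np.random.default_rng(0)
    for M in(2.4,3,4):
      for v0 in(80,100,115):
        for trial in range(2):
            m=M*rng.choice([.9,1.12]);p,v=90.,v0;f=225.;bias=rng.normal(0,1.5);ph,vh=p,v+rng.normal(0,3);cm=0
            for k in range(40):
                z=p+rng.normal(0,.6); ph,vh=(ph+.6*(z-ph),vh+.9*(z-ph))if k else(z,vh)
                if vh<7: break
                f1=choose(ph,vh,m,f,186)
                p,v,_=map(float,roll(p,v,M,f+bias,f1+bias,.05,.15,.35)); ph,vh,_=map(float,roll(ph,vh,m,f,f1,.05,.15,.35))
                f=f1;cm=max(cm,p+112-f)
            c=max(p+112-f-bias,0)
            pe,ve,_=map(float,roll(p,v,M,f+bias,f+bias+60,.05,.2,1.)) ; pf=pe+np.sign(ve)*ve*ve*M/24
            print(M,v0,k,"at stop p,v %.1f %.1f c %.1f maxc %.1f | final p %.1f v %.1f"%(p,v,c,cm,pf,ve))
E
python3 ctl.py
```

```text
2.4 80 7 at stop p,v 182.8 3.9 c 1.0 maxc 8.1 | final p 183.9 v 0.0
2.4 80 7 at stop p,v 182.6 7.5 c 1.0 maxc 8.7 | final p 187.3 v 1.8
2.4 100 6 at stop p,v 181.6 3.1 c 0.6 maxc 11.7 | final p 182.4 v 0.0
2.4 100 6 at stop p,v 183.8 3.9 c 0.6 maxc 11.8 | final p 185.0 v -0.0
2.4 115 6 at stop p,v 189.5 8.2 c 0.8 maxc 23.6 | final p 195.4 v 2.6
2.4 115 6 at stop p,v 183.6 7.8 c 1.1 maxc 22.1 | final p 188.7 v 2.1
3 80 7 at stop p,v 181.1 7.3 c 1.2 maxc 10.4 | final p 186.6 v 2.6
3 80 6 at stop p,v 183.6 5.6 c 2.0 maxc 9.8 | final p 186.4 v 0.7
3 100 6 at stop p,v 185.4 5.5 c 1.6 maxc 15.2 | final p 188.3 v 0.8
3 100 6 at stop p,v 191.8 4.7 c 1.8 maxc 14.9 | final p 193.8 v 0.0
3 115 6 at stop p,v 179.2 1.1 c 0.8 maxc 23.0 | final p 179.3 v -0.0
3 115 6 at stop p,v 175.7 1.6 c 1.1 maxc 23.2 | final p 175.9 v -0.0
4 80 7 at stop p,v 184.2 5.4 c 0.9 maxc 13.3 | final p 188.4 v 2.0
4 80 7 at stop p,v 183.3 3.7 c 1.7 maxc 11.6 | final p 185.0 v 0.1
4 100 6 at stop p,v 190.0 4.3 c 3.1 maxc 20.7 | final p 191.7 v 0.3
4 100 8 at stop p,v 180.3 2.8 c 0.5 maxc 25.4 | final p 181.4 v 0.0
4 115 6 at stop p,v 187.9 2.7 c 2.7 maxc 30.5 | final p 188.6 v 0.0
4 115 6 at stop p,v 190.1 2.6 c 2.7 maxc 30.5 | final p 190.6 v -0.0
```

```bash
python3 - <<'E'
from h import *
env.move_straight(W(260,205),v=250)
env.move_straight(W(-290,205),v=700)
env.move_straight(W(-286,160),v=200)
env.pause(.2);print(tcp(),env.state()["position"],slide(),T(),env.state()["ee_rot"],env.state()["force"])
E
```

```text
-286.16558365269685 [ 555.03215841 -283.43511397  161.43177046] (8.1833, -146.8620895849965, 51.45322404371612) 8.2333 [ 1.79929411e+02 -1.10392718e-01  7.76741096e+00] [-0.61572058 -0.66679203  0.01793923]
```

```bash
python3 - <<'E'
from h import *
import json
L=[]
env.move_straight(W(-237.5,160),v=200); print("pushed",T(),tcp())
for k in range(14):
    L.append(slide(near=-110,win=70)); 
    if L[-1][1]>-111: break
    
env.move_straight(W(-240,202),v=400)
L.append(slide())
env.move_straight(W(262,202),v=700); 
L.append(slide())
env.move_straight(W(262,160),v=300)
L.append(slide())
L.append(slide())
for r in L: print(np.round(r,3))
a=np.array([r for r in L if r[2]>15]);json.dump(L,open("log.json","w"))
print(np.diff(a[:,1])/np.diff(a[:,0]),tcp(),T())
E
```

```text
pushed 8.625 -237.23615353551773
[   8.625 -139.452   52.603]
[   8.675 -136.44    52.741]
[   8.725 -133.345   53.459]
[   8.775 -129.564   51.188]
[   8.825 -125.935   53.263]
[   8.875 -121.887   52.106]
[   8.925 -117.53    53.143]
[   8.975 -113.486   51.183]
[   9.025 -109.021   51.685]
[  9.333 -83.57   51.03 ]
[10.583 16.024 45.368]
[ 10.925 308.58   47.954]
[ 10.975 309.105  48.346]
[ 60.23844274  61.88445711  75.63348013  72.58262297  80.95081948
  87.15012488  80.87408931  89.29347778  82.55183458  79.67586096
 856.17816024  10.48708354] 260.71389570654577 11.025
```

```bash
cat > brake.py <<'E'
from h import *; import ctl
def run(p,v,t,m,target):
    fh=17.5; f=tcp()-fh
    for k in range(30):
        r=slide(near=p,win=25)
        dt=r[0]-t
        if k==0 and dt>0: p+=v*dt
        e=r[1]-p; ok=abs(e)<12 and r[2]>15
        if ok: p+=.6*e; v+=.9*e*(1 if k else .5)
        t=r[0]; print("%.2f meas %.1f est %.1f v %.1f f %.1f c %.1f k %.0f"%(t,r[1],p,v,f,p+112-f,r[2]))
        if v<7: break
        g=ctl.choose(p,v,m,f,target); d=abs(g-f)
        if d>.7: env.move_straight(W(g+fh,160),v=max(d/.15,5)); 
        else: g=f; env.pause(.25)
        n=T()-t; p,v,_=map(float,ctl.roll(p,v,m,f,g,.05,.15,n)); t=T(); f=tcp()-fh
    f=tcp(); env.move_straight(W(f+50,160),v=250)
    for i in range(5): r=slide(near=p,win=25); print(np.round(r,2)); env.pause(.3)
E
python3 -c "
import brake
brake.run(50.5,78.,11.025,3.7,186.)"
```

```text
11.03 meas 49.6 est 49.9 v 77.6 f 243.2 c -81.3 k 46
11.39 meas 77.1 est 77.6 v 74.8 f 227.4 c -37.8 k 48
11.75 meas 103.0 est 103.5 v 71.8 f 212.4 c 3.0 k 49
12.10 meas 126.9 est 127.2 v 66.1 f 235.9 c 3.2 k 50
12.47 meas 148.9 est 149.1 v 51.6 f 249.3 c 11.8 k 51
12.82 meas 164.5 est 164.3 v 34.6 f 267.3 c 9.0 k 51
13.18 meas 175.0 est 174.6 v 22.0 f 280.1 c 6.5 k 50
13.55 meas 181.5 est 181.1 v 12.2 f 288.1 c 4.9 k 50
13.92 meas 185.0 est 184.6 v 6.0 f 294.1 c 2.5 k 50
[ 14.32 187.44  47.02]
[ 14.67 188.88  47.42]
[ 15.02 189.92  49.03]
[ 15.37 190.44  48.56]
[ 15.72 190.56  49.13]
```

```bash
python3 - <<'E'
from h import *
env.pause(3.6); r=slide(near=190,full=True); print(r[:3],T())
cv2.imwrite("pics/end.png",cv2.resize(r[3]["pixels"][150:300,140:400,::-1],None,fx=3,fy=3))
E
```

```text
(19.6667, 190.54042338676354, 48.89879781420741) 19.7167
```

View pics/end.png

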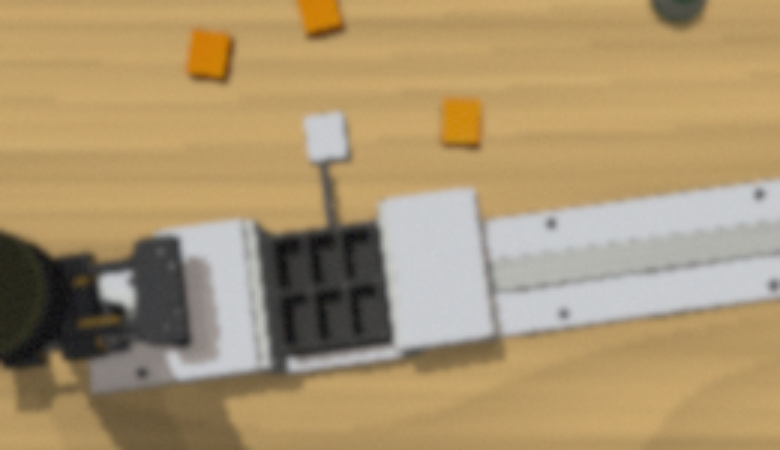

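The crop shows the pointer at (325,165) meeting the middle of the white tab at (327,138). The slide is at rest and the finger is clear of it.

```bash
python3 -c "
from station import env
print(env.finish_job())"
```

```text
the job is handed in; nothing more can be done
None
```

The job is handed in: the slide ran at about 0.08 m/s and was braked on its front buffer. It stayed at rest, untouched, for over 3 s, with its pointer within about 2 mm of the tab's middle by the camera; I was not shown the verdict.

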